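# Run out the fixture plate over the closed brush tray

### The job

First slide the yellow cover fully shut over the carbon-brush tray at the end of the stand, so that nothing drilled out can fall in. Then slide the aluminium fixture plate (the one with the black grip bar) out along the stand, without lifting it or letting it tip, until its red line lies right over the stand's edge on the tray side, with the plate square to the stand and in the middle of its width; it would tip if let go there, so finish while holding it flat. Leave everything else on the bench alone.

Things in the scene. Friction and masses are not known exactly. Their poses are not given: they have to be found in the camera images.
- stand: fixed stand: light wooden block with dark steel top, 120 mm (its x) by 220 mm (its y), 70 mm high, flat on top. Origin on the bench under the middle of the top's outward edge; +y points outward (about the robot's left), +x across (about away from the robot), z up; the block spans y -220 to 0 mm. A blue brush tray is fixed beyond that edge
- tray (a point): centre of the blue tray's mouth (stand x 0, y 55 mm, 34 mm above the bench): opening 70 mm along the stand's x, 84 mm along its y. Two blue slide rails along x bound it at stand y 9 and 101 mm, from x -150 to 40 mm, tops 34 mm above the bench; the yellow cover slides on them. Axes as the stand's
- stand_edge (a point): middle of the outward edge of the stand's top (stand y = 0, 70 mm above the bench): the red line must come over this edge. Axes as the stand's
- cover (a joint): how far the yellow tray cover (100 x 100 mm, 4 mm thick, top 38 mm above the bench) is open, in m: 0 = fully shut against its stop, up to 0.068; starts at 0.040 to 0.065. Opening moves it along the stand's -x, shutting along +x; it slides with 1 to 2 N of friction, and stays where it is left
- cover_knob (a point): centre of the top of the black grip on the cover: a block 16 mm along the stand's x, 26 mm along its y, 28 mm high (38 to 66 mm above the bench). When shut it is at stand x = -50, y = 55 mm. Axes as the stand's
- plate: loose aluminium fixture plate, 80 mm (its x) by 260 mm (its y) by 8 mm, 0.45 to 0.8 kg, flat on the stand's top, +y nearly along the stand's +y (outward). Origin at the centre of its underside. Black grip bar near the rear end, at y = -105 mm; green motor end shield fixed at y = 75 mm (72 mm across, top 36 mm above the underside). Centre of mass at about y = +10 mm
- red_line (a point): middle of the red line across the plate, on the plate's underside (plate y = -30 mm); the line is 4 mm wide and also painted on the plate's sides. Starts 140 to 200 mm short of the stand's edge. Axes as the plate's
- plate_grip (a point): centre of the top of the plate's grip bar: 60 mm along the plate's x, 22 mm along its y, standing 38 mm above the plate's top (top 46 mm above the plate's underside, 116 mm above the bench), at plate y = -105 mm. Axes as the plate's
- bearing: steel ball bearing ring, 42 mm across, 14 mm high, beside the stand's block; a bystander, not to be moved. Origin at the centre of its underside
- brass_bush: brass bush, a solid disc 40 mm across and 20 mm high, beside the stand's block; a bystander, not to be moved. Origin at the centre of its underside
- armature: upright motor armature with copper windings, 60 mm across, 112 mm high; a bystander, not to be moved. Origin at the centre of its underside
- grease_jar: jar with red cap, 64 mm across, 75 mm high; a bystander, not to be moved. Origin at the centre of its underside
- motor_can: grey open motor housing, 68 mm across, 70 mm high; a bystander, not to be moved. Origin at the centre of its underside
- screwdriver: screwdriver lying on the bench; a bystander, not to be moved. Origin at the centre of its underside
- wrench: wrench lying on the bench; a bystander, not to be moved. Origin at the centre of its underside

How it is judged:
By the outcome, as a careful person would: the job done as asked, in the order asked, and still so for the second after the job is handed in, while the arm keeps its last pose, push and grip.
It also fails if it takes over 51 s, if anything falls off the work surface, if the arm or the gripper's body presses on something with over 40 N, if the wrist force passes 120 N, or if a joint passes its speed limit or range.

### The arm

A 6-joint arm with a two-finger parallel gripper is mounted at the origin on the work surface. World frame = base frame: x ahead of the robot, y to its left, z up, the work surface at z = 0. Lengths are in m, angles in rad, forces in N, time in s.
With the tool pointing down it reaches from about 0.4 to 0.825 m from the base axis. Payload 7 kg.
Tool frame: the origin (TCP) lies on the centre line of the jaws, within the pads' length; the fingertips stand 22 mm ahead of it and the grasp point (between the pads) lies 3 mm ahead of it; z points along the fingers, y is the direction in which the jaws open and shut (so a half turn about z gives the same grasp; the last joint's range is limited). The gripper opens to 88 mm and grips with 3 to 60 N. Pads are 19 mm wide; open, the fingers measure 130 mm over their backs; the gripper's body (78 mm by 193 mm) begins 47 mm behind the grasp point.
Start: joints at [-0.924, 0.359, 0.012, 0, -1.224, -0.288], TCP at [0.237, -0.632, 0.249] pointing down, gripper open.
Joint ranges: [-3.07, 3.07], [-1.43, 2.12], [-1.02, 1.25], [-3.03, 1.67], [-3.05, -0], [-3.03, 3.03]. Speed limits (rad/s): [2.39, 2.39, 3.01, 3.14, 3.14, 3.14].

### API

Orientations are given as [roll, pitch, yaw] about the fixed x, y, z axes, in that order (R = Rz(yaw) Ry(pitch) Rx(roll)).
In Python, from station import arm gives the robot as it stands. The module is installed in compiled form; this text tells all that it offers.
- The arm moves only by the tool arm_command, never from a script. Its argument "motion" is a list of rows, each a list of 3 entries, a list of its own where there are three numbers: the shift along the tool's x, y, z in mm, then the turn, a rotation vector about the tool's x, y, z in degrees, then the opening, from 0 (shut) to 1 (fully open). In form: [[[tx, ty, tz], [wx, wy, wz], grip], ...]. A call has 1 to 20 rows; each row shifts and turns the commanded pose from where the row before left it, along the tool's axes as they then stand; what a row does not reach is not made up. A row lasts 1/12 s, in which the tool goes at most 41.7 mm and 7.16 degrees, less where a joint would pass 70% of its speed; a pose out of reach is approached as far as the arm can. A call is refused whole if a number of a shift passes 41.7 or a number of a turn 7.16, either way. A call with a gripper value outside its range is refused whole. The fingers move at their own pace and stop on an object; "newtons" is the grip in N (left out, the last holds). Time passes only in rows, so rows that do not move let the fingers close. It gives the time, the measured TCP pose, the force and the opening at its end, in the units of the state.
- arm.get_state(): the state, without advancing time (a new reading comes with each control period).
- arm.grab_frame(name): name is "scene" or "top" or "wrist"; returns the picture (384x512x3 uint8, red, green, blue); there is no depth.
- arm.camera_info(name): a dict with "fov_y" (degrees; the focal length in pixels is half the picture's height over the tangent of half this angle, whatever the lens; pixels are square), "cx", "cy" (the principal point, pixels), "view" (4x4, takes a point from world to camera coordinates); the wrist camera has in their place "tool_from_camera" (4x4, takes a point from camera to tool coordinates, whose origin is the TCP and whose axes are the flange's). Camera axes: x right, y down, z forward; pixel columns grow to the right and rows downward; lengths in m; the calibration is good to about 2 mm. A picture is of the moment at which its call begins: read the wrist's pose just before it. camera_info takes no time and is no camera call.
- arm.job_done(): hands the job in, once; it reports no verdict.
The state is a dict: "t": time; "q": joint angles; "qd": joint speeds; "joint_efforts": joint torques, N m; "eef_pos": TCP position; "ee_rot": TCP orientation; "force": force on the tool from outside, world axes, zero at the start; "moment": the same for the moment, N m; "width": finger opening in m.
Only numpy, scipy, OpenCV 4.12 (cv2) and the standard library are available. Lean on these libraries where they do the work, as an engineer would, in place of code of your own. Each camera call takes 0.05 s, during which the arm holds its last target. There are 200 camera calls.

## Working session

There is one attempt and no reset: what is moved stays moved. The work goes in short steps, Python scripts to look and compute and a tool call to move; the robot and the scene stay as the last step left them, time stands still between calls to the robot, and variables do not carry over. Pictures are saved under pics/ and viewed, on a budget of 10 in all, crops included, one or two more only if the job needs it, and the job is handed in when it is done.

Besides the shell and the picture viewer there is one more tool, called after "Emit:" as name([rows], argument=value, ...), one row to a line, values as JSON. arm_command: Moves the arm, as the interface text tells. Its arguments: {"type":"object","properties":{"motion":{"type":"array","items":{"type":"array"}},"newtons":{"type":"number"}},"required":["motion"]}

```bash
mkdir -p pics; python3 - <<'E'
from station import arm
import cv2,numpy as np
s=arm.get_state();print(s)
for n in("scene","top"):
    im=arm.grab_frame(n);cv2.imwrite(f"pics/{n}0.png",im[...,::-1]);c=arm.camera_info(n);print(n,c)
print(arm.camera_info("wrist"))
E
```

```text
{'t': 0.0, 'q': array([-9.23903504e-01,  3.59383220e-01,  1.10758594e-02, -3.57890948e-04,
       -1.22410974e+00, -2.88112145e-01]), 'qd': array([ 0.00068223, -0.00107563,  0.00100924,  0.0001781 ,  0.00062694,
       -0.00011272]), 'joint_efforts': array([ 1.86380654e-03, -5.82712054e+01,  2.93066454e+01,  6.99733034e+00,
        7.14212714e-03, -2.26420320e-04]), 'eef_pos': array([ 0.23684467, -0.63160203,  0.24763104]), 'ee_rot': array([ 3.13994308e+00, -1.38001189e-04, -2.78293374e+00]), 'force': array([-0.10316521, -0.82003892,  0.27418208]), 'moment': array([ 0.05722124, -0.00476264,  0.04378647]), 'width': 0.08765747612308719}
scene {'fov_y': 52.05966373497831, 'cx': 250.07065683422582, 'cy': 190.40138316150603, 'view': array([[ 0.81357102,  0.58132313,  0.01286901, -0.48715921],
       [ 0.504019  , -0.69400119, -0.51412761, -0.27390344],
       [-0.28994316,  0.42476555, -0.85761716,  1.30891019],
       [ 0.        ,  0.        ,  0.        ,  1.        ]])}
top {'fov_y': 45.78169839752123, 'cx': 252.72755796897883, 'cy': 199.87642269004132, 'view': array([[ 5.00136510e-03, -9.99987364e-01, -5.07324923e-04,
        -4.56365232e-02],
       [-9.86503447e-01, -4.85089203e-03, -1.63668621e-01,
         6.32545840e-01],
       [ 1.63664092e-01,  1.31904432e-03, -9.86515243e-01,
         1.48740003e+00],
       [ 0.00000000e+00,  0.00000000e+00,  0.00000000e+00,
         1.00000000e+00]])}
{'fov_y': 70.33103714376124, 'cx': 255.02132233896504, 'cy': 190.92788249448563, 'tool_from_camera': array([[ 7.87806368e-04, -9.60910770e-01, -2.76857133e-01,
         7.52978340e-02],
       [ 9.99999637e-01,  8.47052800e-04, -9.44027553e-05,
         5.90057242e-04],
       [ 3.25225234e-04, -2.76856958e-01,  9.60911088e-01,
        -1.36931369e-01],
       [ 0.00000000e+00,  0.00000000e+00,  0.00000000e+00,
         1.00000000e+00]])}
```

View pics/top0.png

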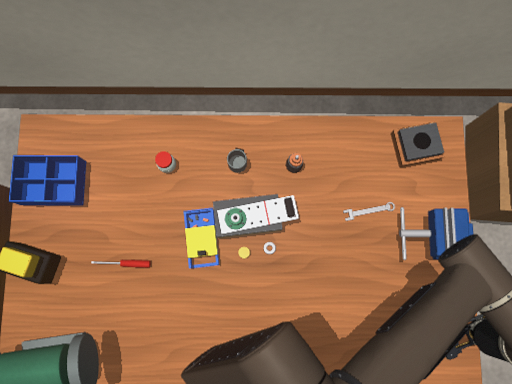

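View pics/scene0.png

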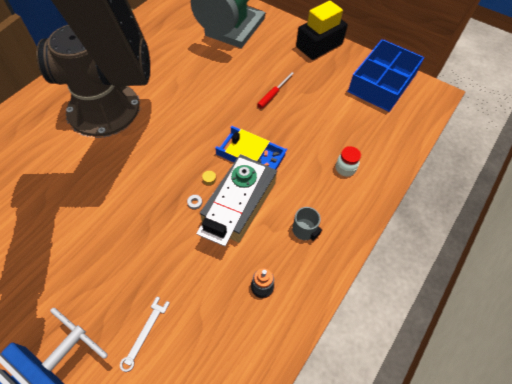

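Top view: tray with the yellow cover at about (202,238), its knob at (201,253), plate centre (258,213) with its grip at (290,207), red line (267,212). The bush (244,253) and bearing (269,248) lie on the robot side of the stand.

```bash
cat > h.py <<'E'
import numpy as np,cv2
from station import arm
from scipy.spatial.transform import Rotation as R
def cam(n,s=None):
    c=arm.camera_info(n);f=192/np.tan(np.radians(c["fov_y"]/2))
    if n=="wrist":
        T=np.eye(4);T[:3,:3]=R.from_euler("xyz",s["ee_rot"]).as_matrix();T[:3,3]=s["eef_pos"];T=T@c["tool_from_camera"]
    else: T=np.linalg.inv(c["view"])
    return f,c["cx"],c["cy"],T
def cast(C,px,z):
    f,cx,cy,T=C;px=np.atleast_2d(px).astype(float)
    d=np.c_[(px[:,0]-cx)/f,(px[:,1]-cy)/f,np.ones(len(px))]@T[:3,:3].T
    return T[:3,3]+d*((z-T[2,3])/d[:,2])[:,None]
def proj(C,P):
    f,cx,cy,T=C;p=(np.atleast_2d(P)-T[:3,3])@T[:3,:3];return np.c_[f*p[:,0]/p[:,2]+cx,f*p[:,1]/p[:,2]+cy]
def blob(m,roi):
    M=np.zeros(m.shape,np.uint8);x0,y0,x1,y1=roi;M[y0:y1,x0:x1]=m[y0:y1,x0:x1]
    c=max(cv2.findContours(M,cv2.RETR_EXTERNAL,cv2.CHAIN_APPROX_NONE)[0],key=cv2.contourArea)
    return c[:,0,:]
E
python3 - <<'E'
from h import *
im=cv2.imread("pics/top0.png");hsv=cv2.cvtColor(im,cv2.COLOR_BGR2HSV);h,s,v=[hsv[...,i].astype(int) for i in range(3)]
C=cam("top")
def rect(m,roi,z,name):
    P=cast(C,blob(m,roi),z)[:,:2]
    (c,sz,a)=cv2.minAreaRect((P*1000).astype(np.float32));b=cv2.boxPoints((c,sz,a))
    print(name,np.round(c,1),np.round(sz,1),round(a,1),np.round(b).tolist())
rect((abs(h-28)<6)&(s>150)&(v>120),(180,200,225,275),.038,"cover")
rect((s<60)&(v>130),(210,185,305,245),.078,"plate")
rect((s<90)&(abs(h-15)>0)&(v<255),(205,185,305,245),.070,"stand+plate")
rect((v<50),(275,190,302,222),.116,"grip")
rect((v<60),(192,240,212,262),.066,"knob")
rect(((h<8)|(h>172))&(s>100),(255,198,280,230),.078,"red")
rect((h>100)&(h<130)&(s>120),(178,200,225,275),.034,"blue")
rect((abs(h-25)<8)&(s>120)&(v>100),(234,244,254,262),.02,"bush")
rect((s<60)&(v>120),(260,238,280,258),.014,"bearing")
r=cv2.resize(im[180:285,170:320],None,fx=5,fy=5,interpolation=cv2.INTER_CUBIC);cv2.imwrite("pics/c.png",r)
E
```

```text
cover [492.9 132.4] [101.2  99.6] 6.5 [[437.0, 176.0], [448.0, 77.0], [549.0, 89.0], [537.0, 188.0]]
plate [570.6  -7.8] [ 82.5 158. ] 11.6 [[514.0, 61.0], [546.0, -94.0], [627.0, -77.0], [595.0, 78.0]]
stand+plate [581.3 -46.8] [124.1 291. ] 7.8 [[500.0, 89.0], [540.0, -199.0], [662.0, -183.0], [623.0, 106.0]]
grip [ 573.4 -171.1] [3.2 0. ] 90.3 [[573.0, -173.0], [573.0, -173.0], [573.0, -169.0], [573.0, -169.0]]
knob [454.1 118.6] [ 9.8 10. ] 0.3 [[449.0, 124.0], [449.0, 114.0], [459.0, 114.0], [459.0, 124.0]]
red [548.1 -96.6] [0. 0.] 0.0 [[548.0, -97.0], [548.0, -97.0], [548.0, -97.0], [548.0, -97.0]]
blue [573.9 140.3] [ 56.1 100.2] 6.7 [[540.0, 187.0], [552.0, 87.0], [608.0, 94.0], [596.0, 193.0]]
bush [457.  -12.1] [37.1 37.4] 0.3 [[438.0, 7.0], [439.0, -31.0], [476.0, -31.0], [475.0, 7.0]]
bearing [ 474.7 -100.5] [37.4 37.5] 0.1 [[456.0, -82.0], [456.0, -119.0], [493.0, -119.0], [493.0, -82.0]]
```

View pics/c.png

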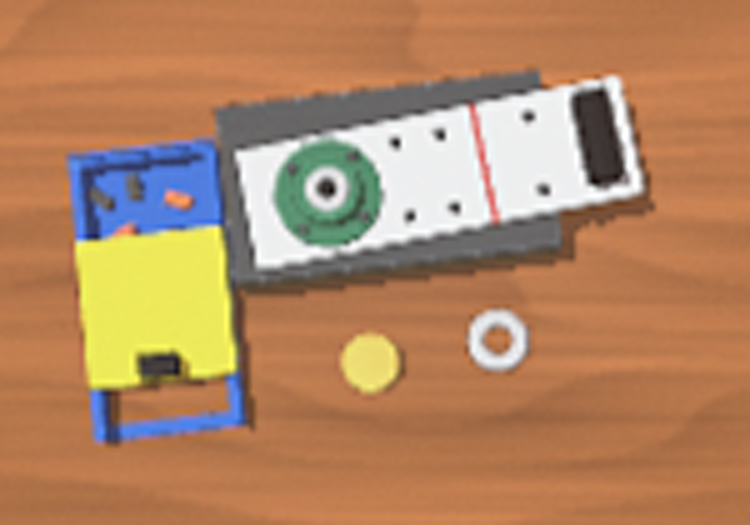

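The stand is turned by about +6.5°, and the cover's centre is near (0.493, 0.132), so its knob should be near (0.443, 0.127). I'll turn the jaws along the stand's x and go over the knob.

Emit:
arm_command([
  [[0, 0, 0], [0, 0, -6.9], 1],
  [[0, 0, 0], [0, 0, -6.9], 1],
  [[0, 0, 0], [0, 0, -6.9], 1],
  [[0, 0, 0], [0, 0, -6.9], 1],
  [[0, 0, 0], [0, 0, -6.9], 1],
  [[0, 0, 0], [0, 0, -6.9], 1],
  [[0, 0, 0], [0, 0, -6.9], 1],
  [[0, 0, 0], [0, 0, -6.9], 1],
  [[0, 0, 0], [0, 0, -6.9], 1],
  [[0, 0, 0], [0, 0, -6.9], 1],
  [[0, 0, 0], [0, 0, -6.9], 1],
])

```text
t: 1.02
eef_pos: [0.2369, -0.6318, 0.248]
ee_rot: [3.141, 0.001, -1.452]
force: [-1.3, -1.1, -0.1]
width: 0.0877
```

Emit:
arm_command([
  [[-29, -25.5, 0], [0, 0, 0], 1],
  [[-29, -25.5, 0], [0, 0, 0], 1],
  [[-29, -25.5, 0], [0, 0, 0], 1],
  [[-29, -25.5, 0], [0, 0, 0], 1],
  [[-29, -25.5, 0], [0, 0, 0], 1],
  [[-29, -25.5, 0], [0, 0, 0], 1],
  [[-29, -25.5, 0], [0, 0, 0], 1],
  [[-29, -25.5, 0], [0, 0, 0], 1],
  [[-29, -25.5, 0], [0, 0, 0], 1],
  [[-29, -25.5, 0], [0, 0, 0], 1],
  [[-29, -25.5, 0], [0, 0, 0], 1],
  [[-29, -25.5, 0], [0, 0, 0], 1],
])

```text
t: 2.02
eef_pos: [0.5024, -0.2499, 0.2485]
ee_rot: [3.141, 0.0, -1.458]
force: [0.6, -1.3, 0.9]
width: 0.0876
```

Emit:
arm_command([
  [[-38, 1.4, 0], [0, 0, 0], 1],
  [[-38, 1.4, 0], [0, 0, 0], 1],
  [[-38, 1.4, 0], [0, 0, 0], 1],
  [[-38, 1.4, 0], [0, 0, 0], 1],
  [[-38, 1.4, 0], [0, 0, 0], 1],
  [[-38, 1.4, 0], [0, 0, 0], 1],
  [[-38, 1.4, 0], [0, 0, 0], 1],
  [[-38, 1.4, 0], [0, 0, 0], 1],
  [[-38, 1.4, 0], [0, 0, 0], 1],
  [[-38, 1.4, 0], [0, 0, 0], 1],
  [[0, 0, 0], [0, 0, 0], 1],
  [[0, 0, 0], [0, 0, 0], 1],
])

```text
t: 3.02
eef_pos: [0.4447, 0.126, 0.2483]
ee_rot: [3.141, -0.0, -1.454]
force: [0.9, 0.2, -0.3]
width: 0.0876
```

```bash
python3 - <<'E'
from h import *
import pickle
s=arm.get_state();im=arm.grab_frame("wrist");pickle.dump(s,open("s1.pkl","wb"));cv2.imwrite("pics/w1.png",im[...,::-1]);print(s["t"],s["q"],s["eef_pos"],np.degrees(s["ee_rot"]))
E
```

```text
3.0167 [ 7.03877608e-01  1.02161612e-03 -4.35494383e-01 -2.04582730e-04
 -1.13474296e+00 -5.87169198e-01] [0.44469638 0.12601229 0.24832017] [ 1.79972047e+02 -5.84179617e-03 -8.33180526e+01]
```

View pics/w1.png

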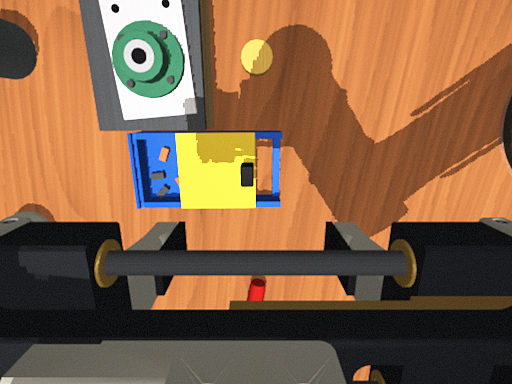

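The wrist view shows the knob top at about (247,174), the cover right under the tool, the tray's rails (132–281, rows 131–208), and the stand's outward edge along row ~130 with corners near (101,130) and (207,130).

```bash
cat > m.py <<'E'
from h import *
import pickle
im=cv2.imread("pics/w1.png");hsv=cv2.cvtColor(im,cv2.COLOR_BGR2HSV);h,s,v=[hsv[...,i].astype(int) for i in range(3)]
S=pickle.load(open("s1.pkl","rb"));C=cam("wrist",S)
def rect(m,roi,z,name):
    P=cast(C,blob(m,roi),z)[:,:2]
    c,sz,a=cv2.minAreaRect((P*1000).astype(np.float32));b=cv2.boxPoints((c,sz,a))
    print(name,np.round(c,1),np.round(sz,1),round(a,1),np.round(b).tolist())
rect((v<60),(235,155,262,195),.066,"knob")
rect((abs(h-28)<7)&(s>150),(165,125,270,215),.038,"cover")
bl=(h>100)&(h<130)&(s>120)
rect(bl,(120,120,290,215),.034,"blue")
# stand front edge & sides : grey
g=(s<60)&(v>25)&(v<130)
e=[]
for x in range(110,200,4):
    r=[y for y in range(110,140) if g[y,x]];e.append((x,max(r) if r else -1))
print(e)
for y in (20,60,100,120):
    xs=np.where(g[y,80:230])[0]+80;print(y,xs.min(),xs.max(), [tuple(hsv[y,x]) for x in (201,205,209,212)])
ed=np.array([p for p in e if p[1]>0]);P=cast(C,ed+[0,.5],.07);k=np.polyfit(P[:,0],P[:,1],1);print("edge yaw",np.degrees(np.arctan(k[0])),cast(C,[[101,130],[207,130]],.07)*1000)
E
python3 m.py
```

```text
knob [454.5 123.8] [13.3 27. ] 6.6 [[446.0, 136.0], [449.0, 110.0], [463.0, 111.0], [460.0, 138.0]]
cover [493.6 131.7] [100.1  99.3] 6.7 [[438.0, 175.0], [450.0, 77.0], [549.0, 88.0], [537.0, 187.0]]
blue [507.9 132. ] [195.7 102. ] 7.6 [[404.0, 170.0], [418.0, 69.0], [612.0, 94.0], [598.0, 196.0]]
[(110, 129), (114, 129), (118, 129), (122, 129), (126, 129), (130, 129), (134, 129), (138, 129), (142, 129), (146, 129), (150, 129), (154, 129), (158, 129), (162, 129), (166, 129), (170, 129), (174, 129), (178, 132), (182, 132), (186, 130), (190, 129), (194, 129), (198, 129)]
20 83 199 [(np.uint8(19), np.uint8(115), np.uint8(89)), (np.uint8(17), np.uint8(132), np.uint8(83)), (np.uint8(14), np.uint8(157), np.uint8(109)), (np.uint8(11), np.uint8(171), np.uint8(121))]
60 89 202 [(np.uint8(128), np.uint8(13), np.uint8(76)), (np.uint8(16), np.uint8(123), np.uint8(87)), (np.uint8(19), np.uint8(123), np.uint8(89)), (np.uint8(11), np.uint8(178), np.uint8(126))]
100 95 204 [(np.uint8(130), np.uint8(13), np.uint8(60)), (np.uint8(18), np.uint8(107), np.uint8(79)), (np.uint8(17), np.uint8(127), np.uint8(94)), (np.uint8(15), np.uint8(135), np.uint8(100))]
120 99 205 [(np.uint8(90), np.uint8(16), np.uint8(62)), (np.uint8(90), np.uint8(15), np.uint8(35)), (np.uint8(18), np.uint8(132), np.uint8(89)), (np.uint8(19), np.uint8(129), np.uint8(89))]
edge yaw 6.072049748794385 [[623.34423493  91.40475533  70.        ]
 [504.30050165  77.36452947  70.        ]]
```

Knob at (0.4545, 0.1238), about 56 mm open. The stand's edge width came out at 119.9 mm, which checks. Next: descend, grip and slide.

Emit:
arm_command([
  [[3.3, -9.5, 20], [0, 0, 0], 1],
  [[0, 0, 35], [0, 0, 0], 1],
  [[0, 0, 35], [0, 0, 0], 1],
  [[0, 0, 35], [0, 0, 0], 1],
  [[0, 0, 30], [0, 0, 0], 1],
  [[0, 0, 18], [0, 0, 0], 1],
  [[0, 0, 8], [0, 0, 0], 1],
  [[0, 0, 0], [0, 0, 0], 1],
  [[0, 0, 0], [0, 0, 0], 0],
  [[0, 0, 0], [0, 0, 0], 0],
  [[0, 0, 0], [0, 0, 0], 0],
  [[0, 0, 0], [0, 0, 0], 0],
  [[0, 0, 0], [0, 0, 0], 0],
  [[0, 0, 0], [0, 0, 0], 0],
  [[0, 0, 0], [0, 0, 0], 0],
  [[0, 0, 0], [0, 0, 0], 0],
], newtons=15)

```text
t: 4.4
eef_pos: [0.4551, 0.1221, 0.0677]
ee_rot: [-3.141, 0.0, -1.458]
force: [-0.5, 0.6, -0.1]
width: 0.0399
```

Emit:
arm_command([
  [[0, 0, 0], [0, 0, 0], 0],
  [[0, 0, 0], [0, 0, 0], 0],
  [[0, 0, 0], [0, 0, 0], 0],
  [[0, 0, 0], [0, 0, 0], 0],
  [[0, 0, 0], [0, 0, 0], 0],
  [[0, 0, 0], [0, 0, 0], 0],
  [[0, 0, 0], [0, 0, 0], 0],
])

```text
t: 4.98
eef_pos: [0.4551, 0.122, 0.0675]
ee_rot: [3.142, -0.0, -1.458]
force: [0.4, 1.3, -0.1]
width: 0.0157
```

Gripped: the opening is 15.7 mm against a 16 mm knob. Slide +x (tool −y).

Emit:
arm_command([
  [[0, -4, 0], [0, 0, 0], 0],
  [[0, -8, 0], [0, 0, 0], 0],
  [[0, -8, 0], [0, 0, 0], 0],
  [[0, -8, 0], [0, 0, 0], 0],
  [[0, -8, 0], [0, 0, 0], 0],
  [[0, -6, 0], [0, 0, 0], 0],
  [[0, -4, 0], [0, 0, 0], 0],
  [[0, -2, 0], [0, 0, 0], 0],
  [[0, 0, 0], [0, 0, 0], 0],
  [[0, 0, 0], [0, 0, 0], 0],
])

```text
t: 5.82
eef_pos: [0.5034, 0.1278, 0.0676]
ee_rot: [-3.141, 0.001, -1.458]
force: [0.2, 3.9, -2.2]
width: 0.0157
```

Emit:
arm_command([
  [[0, -2, 0], [0, 0, 0], 0],
  [[0, -2, 0], [0, 0, 0], 0],
  [[0, 0, 0], [0, 0, 0], 0],
  [[0, 0, 0], [0, 0, 0], 0],
])

```text
t: 6.15
eef_pos: [0.5068, 0.1282, 0.0676]
ee_rot: [-3.141, 0.001, -1.458]
force: [-0.5, 6.0, -3.5]
width: 0.0159
```

Emit:
arm_command([
  [[-0.5, -2, 0], [0, 0, 0], 0],
  [[-0.5, -1.5, 0], [0, 0, 0], 0],
  [[0, 0, 0], [0, 0, 0], 0],
  [[0, 0, 0], [0, 0, 0], 0],
])

```text
t: 6.48
eef_pos: [0.5099, 0.1288, 0.0675]
ee_rot: [3.141, -0.001, -1.458]
force: [-1.1, 0.2, 0.1]
width: 0.0158
```

Emit:
arm_command([
  [[0, -1.5, 0], [0, 0, 0], 0],
  [[0, -1.5, 0], [0, 0, 0], 0],
  [[0, 0, 0], [0, 0, 0], 0],
  [[0, 0, 0], [0, 0, 0], 0],
])

```text
t: 6.82
eef_pos: [0.5111, 0.1289, 0.0674]
ee_rot: [3.138, -0.001, -1.459]
force: [-9.7, 2.8, 8.4]
width: 0.0158
```

The cover is against its stop (force −9.7 N, no further travel). Release, rise, then go over the plate.

Emit:
arm_command([
  [[0, 0, 0], [0, 0, 0], 1],
  [[0, 0, 0], [0, 0, 0], 1],
  [[0, 0, 0], [0, 0, 0], 1],
  [[0, 0, 0], [0, 0, 0], 1],
  [[0, 0, 0], [0, 0, 0], 1],
  [[0, 0, -10], [0, 0, 0], 1],
  [[0, 0, -30], [0, 0, 0], 1],
  [[0, 0, -35], [0, 0, 0], 1],
  [[0, 0, -35], [0, 0, 0], 1],
  [[0, 0, -35], [0, 0, 0], 1],
  [[0, 0, -35], [0, 0, 0], 1],
])

```text
t: 7.73
eef_pos: [0.5128, 0.1293, 0.2503]
ee_rot: [-3.141, 0.0, -1.458]
force: [1.1, -0.1, -0.7]
width: 0.0832
```

Emit:
arm_command([
  [[33, -3, 0], [0, 0, 0], 1],
  [[33, -3, 0], [0, 0, 0], 1],
  [[33, -3, 0], [0, 0, 0], 1],
  [[33, -3, 0], [0, 0, 0], 1],
  [[33, -3, 0], [0, 0, 0], 1],
  [[33, -3, 0], [0, 0, 0], 1],
  [[33, -3, 0], [0, 0, 0], 1],
  [[33, -3, 0], [0, 0, 0], 1],
])

```text
t: 8.4
eef_pos: [0.5666, -0.1318, 0.2486]
ee_rot: [-3.141, -0.0, -1.458]
force: [0.1, 0.9, -0.1]
width: 0.0876
```

Emit:
arm_command([
  [[0, 0, 0], [0, 0, 7.1], 1],
  [[0, 0, 0], [0, 0, 7.1], 1],
  [[0, 0, 0], [0, 0, 7.1], 1],
  [[0, 0, 0], [0, 0, 7.1], 1],
  [[0, 0, 0], [0, 0, 7.1], 1],
  [[0, 0, 0], [0, 0, 7.1], 1],
  [[0, 0, 0], [0, 0, 7.1], 1],
  [[0, 0, 0], [0, 0, 7.1], 1],
  [[0, 0, 0], [0, 0, 7.1], 1],
  [[0, 0, 0], [0, 0, 7.1], 1],
  [[0, 0, 0], [0, 0, 7.1], 1],
  [[0, 0, 0], [0, 0, 7.1], 1],
  [[0, 0, 0], [0, 0, 0], 1],
  [[0, 0, 0], [0, 0, 0], 1],
])

```text
t: 9.57
eef_pos: [0.5666, -0.1301, 0.2482]
ee_rot: [-3.141, 0.0, -2.941]
force: [0.2, -0.8, -0.5]
width: 0.0871
```

```bash
python3 - <<'E'
from h import *
import pickle
s=arm.get_state();im=arm.grab_frame("wrist");pickle.dump(s,open("s2.pkl","wb"));cv2.imwrite("pics/w2.png",im[...,::-1]);print(s["t"],s["q"],s["eef_pos"],np.degrees(s["ee_rot"]))
E
```

```text
9.5667 [ 1.10521334e-01  2.05681199e-01 -2.01342715e-01  1.01613390e-04
 -1.16335076e+00 -1.48095988e+00] [ 0.56656079 -0.13013757  0.24816735] [-1.79992508e+02  2.35816609e-02 -1.68518038e+02]
```

View pics/w2.png

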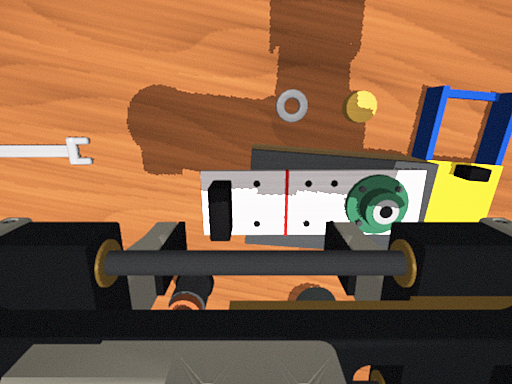

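The wrist view shows the plate lying along the image rows, the red line at column 286 (rows 170–235), the grip bar at (219,211), and the cover in its place on the right. Measure plate and stand.

```bash
cat > m2.py <<'E'
from h import *
import pickle,sys
N=sys.argv[1];im=cv2.imread(f"pics/w{N}.png");hsv=cv2.cvtColor(im,cv2.COLOR_BGR2HSV);h,s,v=[hsv[...,i].astype(int) for i in range(3)]
C=cam("wrist",pickle.load(open(f"s{N}.pkl","rb")))
red=((h<8)|(h>172))&(s>120)
ys,xs=np.where(red[160:245,270:305]);P=cast(C,np.c_[xs+270,ys+160],.078)*1000
c=P[:,:2].mean(0);q=cast(C,[[xs[ys==ys.min()].mean()+270,ys.min()+159.5],[xs[ys==ys.max()].mean()+270,ys.max()+160.5]],.078)*1000
print("red mean",c,"ends",q[:,:2].round(1),"len",np.linalg.norm(q[1]-q[0]))
w=(s<50)&(v>125)
T=[];
for x in range(235,340,5):
    r=np.where(w[160:245,x])[0]+160
    T.append((x,r.min(),r.max()))
T=np.array(T)
for k,o in((1,-.5),(2,.5)):
    p=cast(C,np.c_[T[:,0],T[:,k]+o],.078)*1000;f=np.polyfit(p[:,1],p[:,0],1);print("plate side yaw",-np.degrees(np.arctan(f[0])),"x at red y",np.polyval(f,c[1]))
r=np.where(w[200,195:300])[0]+195;print("rear edge",cast(C,[[r.min()-.5,200]],.078)*1000)
b=blob(v<60,(200,175,245,245));print("grip px",b.min(0),b.max(0))
E
python3 m2.py 2
python3 - <<'E'
import sys;sys.path.insert(0,'.')
import cv2
im=cv2.imread("pics/w2.png");hsv=cv2.cvtColor(im,cv2.COLOR_BGR2HSV)
for x in (300,350,400): print(x,[tuple(map(int,hsv[y,x])) for y in range(144,172,2)])
for y in (170,190,210): print(y,[tuple(map(int,hsv[y,x])) for x in range(420,440,2)])
E
```

```text
red mean [585.90748996 -88.33841033] ends [[546.1 -97.7]
 [628.  -79.5]] len 83.84890442547596
plate side yaw 12.042391071127549 x at red y 546.3770210759154
plate side yaw 13.336120493839363 x at red y 623.3373345879793
rear edge [[ 603.02592474 -186.94712906   78.        ]]
grip px [208 181] [231 240]
300 [(11, 166, 134), (13, 163, 127), (18, 125, 108), (15, 122, 96), (14, 99, 72), (53, 17, 61), (30, 8, 66), (10, 12, 63), (150, 4, 67), (114, 21, 62), (120, 14, 71), (120, 4, 60), (100, 14, 54), (175, 13, 117)]
350 [(11, 190, 118), (11, 160, 132), (13, 166, 121), (13, 161, 122), (19, 119, 101), (17, 121, 93), (16, 109, 63), (150, 9, 60), (120, 13, 61), (135, 9, 55), (113, 17, 60), (80, 14, 55), (100, 16, 48), (0, 12, 147)]
400 [(12, 160, 209), (13, 170, 204), (12, 168, 208), (13, 166, 212), (12, 172, 111), (12, 162, 110), (16, 119, 107), (17, 134, 99), (14, 79, 55), (103, 16, 112), (120, 9, 110), (120, 7, 111), (120, 17, 74), (173, 13, 239)]
170 [(176, 7, 245), (176, 8, 243), (9, 7, 246), (0, 4, 203), (160, 7, 103), (135, 5, 100), (100, 7, 105), (120, 7, 103), (121, 61, 105), (30, 184, 255)]
190 [(0, 1, 253), (0, 0, 255), (120, 6, 84), (97, 22, 106), (95, 15, 102), (108, 29, 104), (26, 165, 249), (29, 176, 254), (29, 180, 253), (29, 182, 253)]
210 [(120, 3, 102), (120, 3, 101), (120, 10, 105), (25, 117, 175), (30, 182, 255), (29, 180, 253), (29, 178, 253), (29, 179, 253), (29, 179, 253), (29, 177, 253)]
```

Plate yaw ≈ 12.3°, red line centre ≈ (0.5875, −0.088), so the grip is at ≈ (0.6035, −0.1615), and the rear edge agrees. Go down onto the grip.

Emit:
arm_command([
  [[-15, -19, 0], [0, 0, -0.8], 1],
  [[-15, -19, 0], [0, 0, 0], 1],
  [[0, 0, 30], [0, 0, 0], 1],
  [[0, 0, 35], [0, 0, 0], 1],
  [[0, 0, 35], [0, 0, 0], 1],
  [[0, 0, 25], [0, 0, 0], 1],
  [[0, 0, 12], [0, 0, 0], 1],
  [[0, 0, 4], [0, 0, 0], 1],
  [[0, 0, 0], [0, 0, 0], 1],
  [[0, 0, 0], [0, 0, 0], 1],
])

```text
t: 10.45
eef_pos: [0.6048, -0.1613, 0.1082]
ee_rot: [-3.141, 0.002, -2.93]
force: [0.6, -0.2, 0.5]
width: 0.0876
```

Emit:
arm_command([
  [[0, 0, 0], [0, 0, 0], 0],
  [[0, 0, 0], [0, 0, 0], 0],
  [[0, 0, 0], [0, 0, 0], 0],
  [[0, 0, 0], [0, 0, 0], 0],
  [[0, 0, 0], [0, 0, 0], 0],
  [[0, 0, 0], [0, 0, 0], 0],
  [[0, 0, 0], [0, 0, 0], 0],
  [[0, 0, 0], [0, 0, 0], 0],
  [[0, 0, 0], [0, 0, 0], 0],
  [[0, 0, 0], [0, 0, 0], 0],
  [[0, 0, 0], [0, 0, 0], 0],
  [[0, 0, 0], [0, 0, 0], 0],
  [[0, 0, 0], [0, 0, 0], 0],
  [[0, 0, 0], [0, 0, 0], 0],
], newtons=40)

```text
t: 11.62
eef_pos: [0.6037, -0.1613, 0.1065]
ee_rot: [-3.142, 0.0, -2.931]
force: [1.3, -1.6, -0.2]
width: 0.0218
```

```bash
python3 - <<'E'
from h import *
import pickle
s=arm.get_state();im=arm.grab_frame("wrist");pickle.dump(s,open("s3.pkl","wb"));cv2.imwrite("pics/w3.png",im[...,::-1]);print(s["t"],s["q"],s["eef_pos"],np.degrees(s["ee_rot"]))
E
```

```text
11.6167 [ 5.09598817e-02  3.98663489e-01 -2.78993221e-01 -9.05143037e-06
 -8.93073634e-01 -1.41151296e+00] [ 0.6037182  -0.16125473  0.10651763] [-1.79999799e+02  3.79681304e-03 -1.67954274e+02]
```

View pics/w3.png

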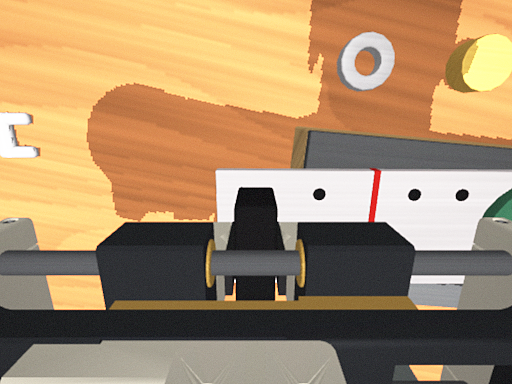

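Gripped (21.8 mm on the 22 mm bar); the bar is at the left and the red line at (375,195). Slide most of the way while squaring up, then look again.

Emit:
arm_command([
  [[0.1, 4, 0], [0, 0, 0.2], 0],
  [[0.1, 8, 0], [0, 0, 0.35], 0],
  [[0.1, 10, 0], [0, 0, 0.35], 0],
  [[0.1, 10, 0], [0, 0, 0.35], 0],
  [[0.1, 10, 0], [0, 0, 0.35], 0],
  [[0.1, 10, 0], [0, 0, 0.35], 0],
  [[0.1, 10, 0], [0, 0, 0.35], 0],
  [[0.1, 10, 0], [0, 0, 0.35], 0],
  [[0.1, 10, 0], [0, 0, 0.35], 0],
  [[0.1, 10, 0], [0, 0, 0.35], 0],
  [[0.1, 10, 0], [0, 0, 0.35], 0],
  [[0.1, 10, 0], [0, 0, 0.35], 0],
  [[0.1, 10, 0], [0, 0, 0.35], 0],
  [[0.1, 10, 0], [0, 0, 0.35], 0],
  [[0.1, 8, 0], [0, 0, 0.35], 0],
  [[0.1, 6, 0], [0, 0, 0.3], 0],
  [[0.1, 4, 0], [0, 0, 0.2], 0],
  [[0, 0, 0], [0, 0, 0], 0],
  [[0, 0, 0], [0, 0, 0], 0],
])

```text
t: 13.25
eef_pos: [0.5774, -0.0127, 0.1065]
ee_rot: [3.14, 0.0, -3.029]
force: [-0.9, 4.0, 0.6]
width: 0.0218
```

```bash
python3 - <<'E'
from h import *
import pickle
s=arm.get_state();im=arm.grab_frame("wrist");pickle.dump(s,open("s4.pkl","wb"));cv2.imwrite("pics/w4.png",im[...,::-1]);print(s["t"],s["q"],s["eef_pos"],np.degrees(s["ee_rot"]),s["force"],s["moment"],s["width"])
r=cv2.resize(im[90:290,180:512,::-1],None,fx=2.4,fy=2.4);cv2.imwrite("pics/w4c.png",r)
E
```

```text
13.25 [ 3.15958997e-01  3.31275090e-01 -3.86645309e-01 -1.34627752e-03
 -8.52304998e-01 -1.77300555e+00] [ 0.57738901 -0.01265438  0.10648954] [ 1.79936522e+02  2.03522613e-02 -1.73533388e+02] [-0.93471629  4.01976818  0.61243361] [1.03020864 0.34824083 0.04467832] 0.021806768144785167
```

View pics/w4c.png

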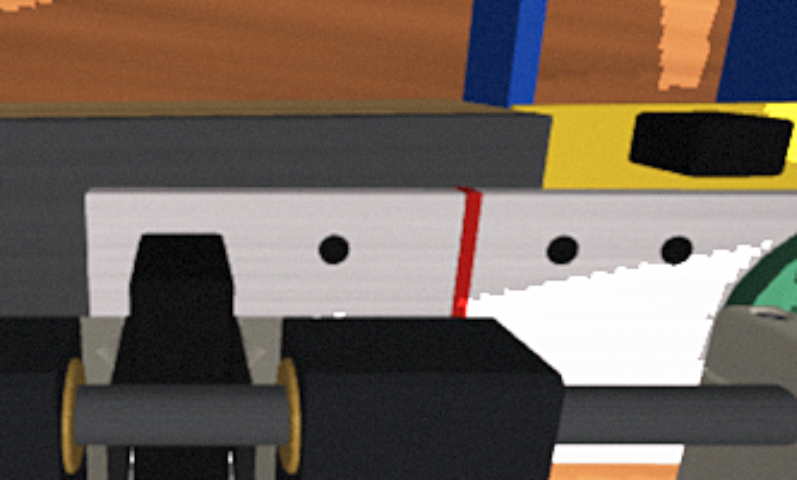

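The crop shows the red line top edge at (470,190), and the stand's outward edge from (551,115) to (543,187), about 30 px full-res apart, with the cover shut beyond. Measure both in this same image.

```bash
cat > m4.py <<'E'
from h import *
import pickle,sys
N=sys.argv[1];xr=int(sys.argv[2]) ;im=cv2.imread(f"pics/w{N}.png");hsv=cv2.cvtColor(im,cv2.COLOR_BGR2HSV);h,s,v=[hsv[...,i].astype(int) for i in range(3)]
S=pickle.load(open(f"s{N}.pkl","rb"));C=cam("wrist",S);Rt=R.from_euler("xyz",S["ee_rot"]).as_matrix()
def tool(px,z): return ((cast(C,px,z)-S["eef_pos"])@Rt)[:,:2]*1000
def line(px,z,ax): # fit tool coords: ax=1: y as function of x
    p=tool(px,z);f=np.polyfit(p[:,1-ax],p[:,ax],1);res=p[:,ax]-np.polyval(f,p[:,1-ax]);k=abs(res)<2*res.std()+.2
    f=np.polyfit(p[k,1-ax],p[k,ax],1);return f,res.std()
red=((h<8)|(h>172))&(s>120)
# red line on top
pts=[(np.where(red[y,xr-25:xr+25])[0].mean()+xr-25,y) for y in range(174,218) if red[y,xr-25:xr+25].sum()>2]
fr,e=line(pts,.078,1);print("red: y=%.1f at x=0, slope deg %.2f"%(fr[1],np.degrees(np.arctan(fr[0]))),e,"y at x=40 %.1f"%np.polyval(fr,40))
# stand outward edge : grey->yellow
ep=[]
for y in range(141,166):
    yel=np.where((s[y,330:440]>110)&(abs(h[y,330:440]-27)<8))[0]
    if len(yel): ep.append((yel[0]+330-.5,y))
fe,e=line(ep,.07,1);print("edge: y=%.1f at x=0, at x=45 %.1f slope %.2f"%(fe[1],np.polyval(fe,45),np.degrees(np.arctan(fe[0]))),e,len(ep))
# stand -x side of top and plate -x side
sp=[];pp=[]
for x in range(190,385,3):
    col=s[125:160,x]; g=np.where((s[125:160,x]<60)&(v[125:160,x]<130))[0]
    if len(g): sp.append((x,g[0]+125-.5))
    w=np.where((s[150:185,x]<60)&(v[150:185,x]>110))[0]
    if x>222 and len(w): pp.append((x,w[0]+150-.5))
fs,e=line(sp,.07,0);print("stand -x side: x=%.1f at y=75, x=%.1f at y=0 slope %.2f"%(np.polyval(fs,75),fs[1],np.degrees(np.arctan(fs[0]))),e)
fp,e=line(pp,.070,0);print("plate -x side(bottom): x=%.1f at y=0, slope %.2f"%(fp[1],np.degrees(np.arctan(fp[0]))),e)
E
python3 m4.py 4 375
```

```text
red: y=75.9 at x=0, slope deg 0.15 0.14504497588502593 y at x=40 76.0
edge: y=97.7 at x=0, at x=45 97.4 slope -0.37 0.18403399116714922 25
stand -x side: x=60.6 at y=75, x=59.8 at y=0 slope 0.55 0.5582425139546756
plate -x side(bottom): x=40.6 at y=0, slope -0.00 1.2311205872931903
```

Red line is at tool y 75.9 and the edge at 97.6, so 21.7 mm remain, with a −0.5° turn and −0.4 mm across.

Emit:
arm_command([
  [[0, 2, 0], [0, 0, -0.1], 0],
  [[-0.1, 4, 0], [0, 0, -0.1], 0],
  [[-0.1, 5, 0], [0, 0, -0.1], 0],
  [[-0.1, 5, 0], [0, 0, -0.1], 0],
  [[-0.1, 3.5, 0], [0, 0, -0.1], 0],
  [[0, 2.2, 0], [0, 0, 0], 0],
  [[0, 0, 0], [0, 0, 0], 0],
  [[0, 0, 0], [0, 0, 0], 0],
  [[0, 0, 0], [0, 0, 0], 0],
])

```text
t: 14.05
eef_pos: [0.5752, 0.0086, 0.1065]
ee_rot: [3.141, 0.0, -3.02]
force: [0.0, 1.6, 1.4]
width: 0.0217
```

```bash
python3 - <<'E'
from h import *
import pickle
s=arm.get_state();im=arm.grab_frame("wrist");pickle.dump(s,open("s5.pkl","wb"));cv2.imwrite("pics/w5.png",im[...,::-1]);print(s["t"],s["eef_pos"],np.degrees(s["ee_rot"]),s["force"],s["moment"],s["width"])
a=cv2.resize(im[90:290,180:512,::-1],None,fx=2,fy=2)
b=arm.grab_frame("scene")[110:260,180:330,::-1];b=cv2.resize(b,(600,600),interpolation=cv2.INTER_CUBIC)
cv2.imwrite("pics/w5c.png",a);cv2.imwrite("pics/s5.png",b)
E
python3 m4.py 5 375
```

```text
14.05 [0.57519988 0.00859934 0.10653478] [ 1.79956741e+02  1.32302593e-02 -1.73039304e+02] [0.00705775 1.56123935 1.41416436] [0.36137172 0.30983027 0.03935199] 0.021707296599585046
red: y=75.9 at x=0, slope deg 0.13 0.1581340036277808 y at x=40 76.0
edge: y=76.9 at x=0, at x=45 76.5 slope -0.52 0.18130287307116982 25
stand -x side: x=60.2 at y=75, x=60.2 at y=0 slope -0.07 0.9267377493098591
plate -x side(bottom): x=40.3 at y=0, slope 0.13 1.2547755842120156
```

View pics/w5c.png

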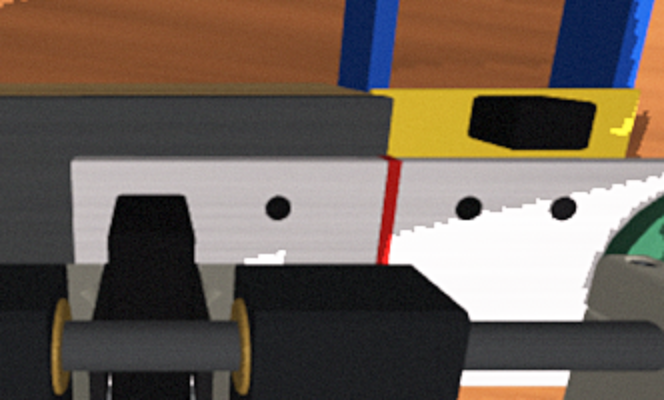

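View pics/s5.png

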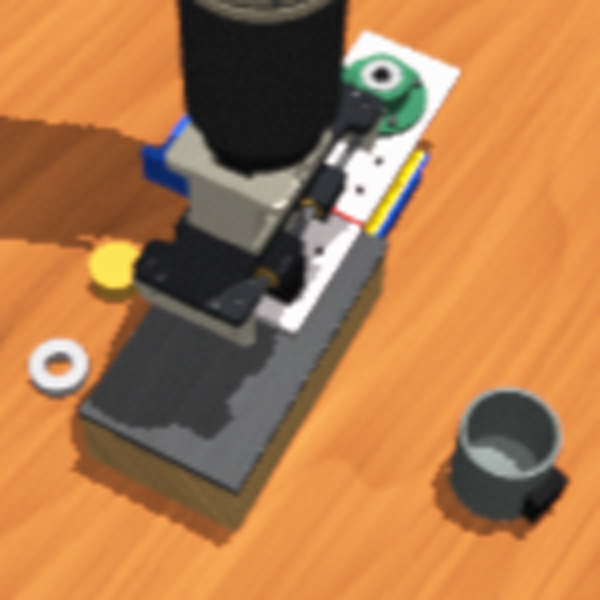

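The wrist crop shows the red line meeting the stand's corner (389,157 against 391,97 fanned by perspective), with 0.6–1.0 mm left. The scene crop shows the line at the edge, the plate flat, the cover in place and the bystanders untouched. A last nudge of 0.8 mm.

Emit:
arm_command([
  [[0, 0.8, 0], [0, 0, 0], 0],
  [[0, 0, 0], [0, 0, 0], 0],
  [[0, 0, 0], [0, 0, 0], 0],
  [[0, 0, 0], [0, 0, 0], 0],
])

```text
t: 14.48
eef_pos: [0.5752, 0.0087, 0.1066]
ee_rot: [-3.141, 0.0, -3.02]
force: [-0.3, -1.4, 0.8]
width: 0.0219
```

```bash
python3 - <<'E'
from h import *
import pickle
s=arm.get_state();im=arm.grab_frame("wrist");pickle.dump(s,open("s6.pkl","wb"));cv2.imwrite("pics/w6.png",im[...,::-1]);print(s["t"],s["eef_pos"],np.degrees(s["ee_rot"]),s["force"],s["width"])
hsv=cv2.cvtColor(im,cv2.COLOR_RGB2HSV);C=cam("wrist",s)
b=blob(hsv[...,2]<45,(400,128,490,168));Rt=R.from_euler("xyz",s["ee_rot"]).as_matrix()
for p in (b.min(0),b.max(0)): print("knob px",p,"tool xy top z",((cast(C,[p],.066)-s["eef_pos"])@Rt)[0,:2]*1000)
E
python3 m4.py 6 375
```

```text
14.4833 [0.57522105 0.00869071 0.10660889] [-1.79994615e+02  7.83798161e-03 -1.73048211e+02] [-0.33831988 -1.438569    0.82275577] 0.021921239825246866
knob px [414 138] tool xy top z [ 59.70077017 102.43330668]
knob px [477 164] tool xy top z [ 42.85062964 146.6837347 ]
red: y=75.8 at x=0, slope deg 0.14 0.15341350403066953 y at x=40 75.9
edge: y=76.3 at x=0, at x=45 76.4 slope 0.10 0.18315049285824317 25
stand -x side: x=60.4 at y=75, x=60.3 at y=0 slope 0.12 1.012755939385072
plate -x side(bottom): x=40.2 at y=0, slope 0.23 1.1749637470597385
```

The line is within 0.5 mm of the edge and square. The plate is centred, and the knob sits at stand x ≈ −51 against −50 when shut. I'm handing in.

```bash
python3 -c "
from station import arm
arm.job_done();s=arm.get_state();print(s['t'],s['eef_pos'],s['force'],s['width'])"
```

```text
the job is handed in; nothing more can be done
the job is handed in; nothing more can be done
```

The job is handed in. The cover was shut first; the plate was then slid out, and the arm is still holding it flat with its red line over the stand's edge. It took about 14.5 s of the 51 s allowed.

- **Cover:** I gripped the knob and slid it about 56 mm until it met its stop with roughly 10 N. The last image put the knob at stand x ≈ −51 mm, against −50 mm when shut.
- **Plate:** I gripped the bar at 40 N and slid the plate about 173 mm without lifting it, turning it about 5° to square it.
- **Final position:** The red line is about 0.5 mm short of the edge. The plate is square to within about 0.2° and centred to about 0.2 mm. The measured tool tilt is below 0.1°, and the force on the tool is under 2 N.
- **Disagreement between checks:** The stand's angle came out between 6.1° and 7.4° depending on the feature measured. I finished at 6.95°, where the last image's edge and side both agree. Calibration of about 2 mm applies to all of these figures.
- **Other items:** The bearing, bush and motor can looked undisturbed in the last scene crop. I did not re-check the armature, jar, screwdriver or wrench.

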